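# Slide a transformer round obstacles and bed it on the stop of its test nest

## Task

Keeping it flat on the bench, gently push the transformer round the solder reel, the tip-cleaner tin and the heat sink, without it or the robot touching any of the three, until it stands in front of the open mouth of the test nest. Then push it straight into the nest until it meets the sprung stop, whose setting you must find by feel, and press it there with about 12 newtons for a second before backing away. Leave it resting square in the nest, and leave the other loose things on the bench alone.

Things in the scene. Friction and masses are not known exactly. Their poses are not given: they have to be found in the camera images.
- transformer: loose small mains transformer, 0.2 to 0.45 kg, 56 x 66 x 44 mm, origin at the centre of its underside, z up; slides with 1 to 4 N. A dark core 40 (x) x 48 (y) mm, 42 mm high, stands on a foot plate 42 (x) x 66 (y) mm, 2 mm thick. Starts left (+y) of the nest with its x axis within 0.4 rad of the nest's, on the lane that passes the nest's mouth on the robot's side.
- bobbin_end (a point): centre of the flat -x end face of the transformer's bobbin, a block 56 mm long (x, ends at +-28 mm), 30 mm wide (y), 7 to 37 mm high, through the core; the point is 22 mm up. Two terminal pins stand on this end, up to 44 mm high. Push here to enter the nest.
- core_left (a point): centre of the flat +y face of the transformer's core, 24 mm from its origin and 22 mm up, 40 mm wide; the 2 mm foot plate sticks out 9 mm farther below it
- nest: fixed open-bottomed aluminium nest; origin on the bench, where the transformer's origin comes to lie at the shallowest stop setting. x points from the mouth into the nest, y left; yaw -0.2 to 0.08 rad. Cheeks 22 mm high with inner faces at y = +-35.5 mm, 12 mm thick, x = -50 to 68 mm, leave the transformer 2.5 mm play a side. Back wall at x = 60 mm, 36 mm high.
- nest_mouth (a point): middle of the nest's mouth on the bench, at nest x = -74 mm, y = 0: here the flared cheeks stand about 100 mm apart inside, narrowing to 71 mm at x = -50 mm. The lane in front, from nest x = -160 to -90 mm, is free of obstacles for the transformer.
- stop_region (a point): middle of the region of the stop, nest x = 35 mm, 21 mm above the bench. A sprung white pad 18 mm across on an adjustable screw from the back wall meets the bobbin's end. Its rest face lies anywhere from nest x = 28 to 42 mm (transformer origin at x = 0 to 14 mm) and is not measured: find it by feel. It yields 1 mm for each 9 N and bottoms at 3.5 mm, damped. Bench friction takes part of the push.
- spool: fixed solder wire reel, 62 mm across, 46 mm high, origin at the centre of its underside. Either it or the tip tin stands between the transformer and the nest, left of the nest's mouth; the other one stands to the right of the turn in front of the mouth. Not to be touched.
- tin: fixed round tip-cleaner tin with brass wool, 57 mm across, 34 mm high, origin at the centre of its underside; it may stand in either of the two places named for the reel. Not to be touched.
- heatsink: fixed finned aluminium heat sink 40 (x) x 60 (y) x 24 mm high, right (-y) of the nest's mouth, origin at the centre of its underside. Not to be touched.
- small_board: loose small circuit board, 55 x 85 x 12 mm, bystander to the left of the nest, behind the lane, origin at the centre of its underside
- screw_block: loose grey screw-terminal block, 18 x 60 x 17 mm, bystander to the left of the nest, behind the lane, origin at the centre of its underside
- tape: loose ring of amber tape, 85 mm across, 12 mm high, bystander to the right of the nest, origin at the centre of its underside
Not all that is in view belongs to the job. Several things look just like the transformer: the one meant starts nearest to the robot's base.

How it is judged:
By the outcome, as a careful person would: the job done as asked, in the order asked, and still so for the second after the job is handed in, with the robot touching nothing.
It also fails if it takes over 72 s, if anything falls off the work surface, if the arm or the gripper's body presses on something with over 40 N, if the wrist force passes 120 N, or if a joint passes its speed limit or range.

## Robot

A 6-joint arm with a two-finger parallel gripper is mounted at the origin on a cart in front of the work surface, level with it; the furniture and walls round the work are solid. World frame = base frame: x ahead of the robot, y to its left, z up, the work surface at z = 0. Lengths are in m, angles in rad, forces in N, time in s.
With the tool pointing down it reaches from about 0.425 to 0.95 m from the base axis. Payload 14.7 kg.
Tool frame: the origin (TCP) lies midway between the tips of the shut fingers; the grasp point (between the pads) lies 19 mm behind it; z points along the fingers, y is the line along which they close (so a half turn about z gives the same grasp; the last joint's range is limited). The gripper opens to 85 mm and grips with 20 to 120 N. Pads are 22 mm wide; open, the fingers measure 114 mm over their backs; the gripper's body (76 mm by 85 mm) begins 54 mm behind the grasp point. The pads swing forward as they close: fully open they stand 13 mm farther back than shut.
Start: joints at [1.246, 0.48, 1.596, -0, 1.065, -0.047], TCP at [0.178, 0.625, 0.231] pointing down, gripper open.
Joint ranges: [-2.75, 2.75], [-0.82, 2.05], [0.23, 2.67], [-1.56, 4.7], [0.09, 2.69], [-2.92, 2.92]. Speed limits (rad/s): [1.89, 1.89, 2.39, 3.01, 3.01, 3.01].

## Interface

Orientations are given as a unit quaternion [x, y, z, w].
In Python, from plant import bot gives the robot as it stands.
- The arm moves only by the shell command python3 -m inch 'ROWS' [FORCE]. ROWS is JSON, a list of rows, each a list of 7 numbers: the shift along the tool's x, y, z scaled (see below), then the turn, a rotation vector about the tool's x, y, z scaled (see below), then the gripper command: -1 is fully open, 1 is shut, values between are in proportion. A call has 1 to 8 rows; each row is the pose to reach, as a shift and turn from the pose commanded when the call began, along the tool's axes at that moment; what a row does not reach only later rows make up. The controller multiplies each number of a shift by 0.25 m and each number of a turn by 45 degrees. A row lasts 1/10 s, in which the tool goes at most 50 mm and 8.59 degrees, less where a joint would pass 70% of its speed; a pose out of reach is approached as far as the arm can. A call with a number of a shift or a turn outside -1 to 1 is refused whole. A call with a gripper value outside its range is refused whole. The fingers move at their own pace and stop on an object; FORCE is the grip in N (left out, the last holds). Time passes only in rows, so rows that repeat a pose let the fingers close. It gives the time, the measured TCP pose, the force, the opening and the grip force at its end, in the units of the state.
- bot.sense(): the state, without advancing time (a new reading comes with each control period).
- bot.grab_frame(name): name is "scene" or "top"; returns the picture (384x512x3 uint8, red, green, blue); there is no depth.
- bot.get_calibration(name): a dict with "fovy" (degrees; the focal length in pixels is half the picture's height over the tangent of half this angle, whatever the lens; pixels are square), "cx", "cy" (the principal point, pixels), "rvec" (rotation vector, rad) and "tvec" (3), from world to camera coordinates, as OpenCV has them. Camera axes: x right, y down, z forward; pixel columns grow to the right and rows downward; lengths in m; the calibration is good to about 2 mm. A picture is of the moment at which its call begins. get_calibration takes no time and is no camera call.
- bot.job_done(): hands the job in; it is judged then, once.
The state is a dict: "clock": time; "q": joint angles; "dq": joint speeds; "tau": joint torques, N m; "tool_pos": TCP position; "tcp_rot": TCP orientation; "contact_force": force on the tool from outside, world axes, zero at the start; "moment": the same for the moment, N m; "opening": opening from 0.0 (shut) to 1.0 (fully open); "grip_force": force on a finger pad.
Only numpy, scipy, OpenCV 4.12 (cv2) and the standard library are available. Lean on these libraries where they do the work, as an engineer would, in place of code of your own. Each camera call takes 0.05 s, during which the arm holds its last target. There are 200 camera calls.

## Working session

There is one attempt and no reset: what is moved stays moved. The work goes in short steps, Python scripts to look and compute and a shell command to move; the robot and the scene stay as the last step left them, time stands still between calls to the robot, and variables do not carry over. Pictures are saved under pics/ and viewed, at most 10 in all, crops included, and the job is handed in when it is done.

```bash
ls; mkdir -p pics; python3 - <<'E'
from plant import bot
import cv2
s=bot.sense();print(s)
for n in("scene","top"):
    print(n,bot.get_calibration(n))
    im=bot.grab_frame(n);cv2.imwrite(f"pics/{n}0.png",cv2.resize(im[:,:,::-1],(800,600),interpolation=cv2.INTER_CUBIC))
E
```

```text
pics
{'clock': 0.0, 'q': array([ 1.24638444e+00,  4.80851731e-01,  1.59688776e+00,  9.43944468e-06,
        1.06513315e+00, -4.66044954e-02]), 'dq': array([-0.00083492, -0.00073935,  0.00039255,  0.00091213,  0.00016461,
        0.00240181]), 'tau': array([ 2.41266403e-03, -9.50615788e+01, -4.30214810e+01,  8.98748544e-05,
        1.16190649e-02, -1.57575380e-05]), 'tool_pos': array([0.17810149, 0.62467017, 0.23065432]), 'tcp_rot': array([ 1.38459693e-01,  9.90367863e-01, -6.28253227e-04, -1.22101352e-04]), 'contact_force': array([0.02737559, 0.29419892, 1.0710366 ]), 'moment': array([-0.00305166, -0.01271743,  0.0069226 ]), 'grip_force': 0.0, 'opening': 1.0013353975921018}
scene {'fovy': 57.82093257687892, 'cx': 253.76587700428877, 'cy': 195.27867471124372, 'rvec': array([ 1.08511327, -2.44324527,  0.98563779]), 'tvec': array([0.49225914, 0.34532001, 0.60736967])}
top {'fovy': 45.34520793634597, 'cx': 261.27264654066624, 'cy': 189.85001852032357, 'rvec': array([ 2.17251515, -2.12887063,  0.13264592]), 'tvec': array([0.0438728 , 0.62162032, 1.00380387])}
```

View pics/top0.png

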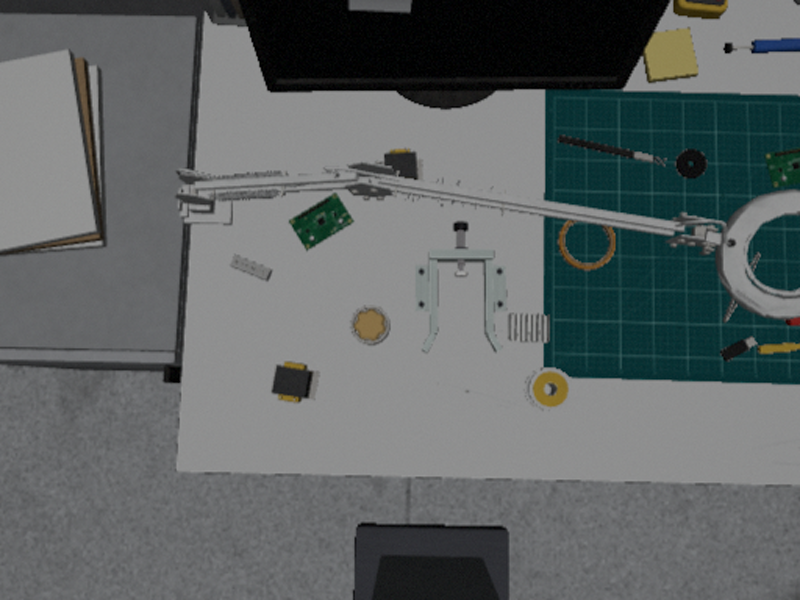

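View pics/scene0.png

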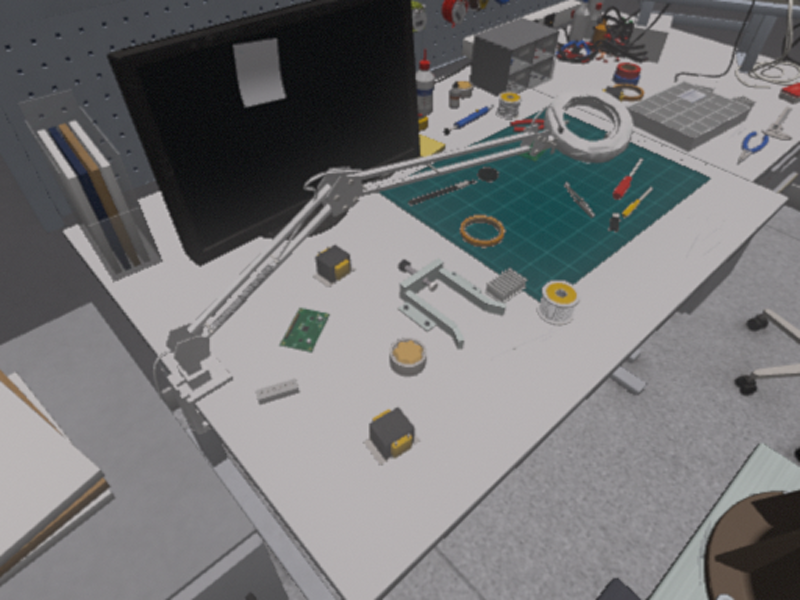

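The top picture shows two look-alikes: transformers at (293,382) and (402,162) in the 800x600 view. The one at (293,382) is nearer the base at the bottom and lies on the lane, so it fits. The tin at (370,325) is left of the mouth, the reel at (550,388) is to the right of the turn, and the heat sink is at (528,328). I'll confirm in an enlarged crop.

```bash
cat > h.py <<'E'
import numpy as np,cv2
from plant import bot
def cam(n):
    c=bot.get_calibration(n);f=192/np.tan(np.radians(c["fovy"]/2))
    return np.array([[f,0,c["cx"]],[0,f,c["cy"]],[0,0,1]]),c["rvec"],c["tvec"]
def proj(n,P):
    K,r,t=cam(n);return cv2.projectPoints(np.atleast_2d(np.array(P,float)),r,t,K,None)[0][:,0]
def unproj(n,uv,z):
    K,r,t=cam(n);R=cv2.Rodrigues(r)[0];C=-R.T@t
    d=(R.T@np.linalg.inv(K)@np.c_[np.atleast_2d(uv),np.ones(len(np.atleast_2d(uv)))].T).T
    return C+d*((z-C[2])/d[:,2])[:,None]
def crop(n,x0,y0,w,h,k,name,im=None):
    im=bot.grab_frame(n) if im is None else im
    cv2.imwrite("pics/"+name,cv2.resize(im[y0:y0+h,x0:x0+w,::-1],None,fx=k,fy=k,interpolation=cv2.INTER_CUBIC))
E
python3 - <<'E'
from h import *
im=bot.grab_frame("top");np.save("top0.npy",im)
crop("top",165,135,200,135,4,"c1.png",im)
im=bot.grab_frame("scene");np.save("scene0.npy",im)
print(proj("top",[[0.178,.625,.23],[0,0,0]]),proj("scene",[[0.178,.625,.23]]))
print(unproj("top",np.array([[293,382],[402,162],[370,325],[550,388],[528,328],[461,250]])/1.5625,0.02).round(3))
E
```

```text
[[-69.47018488 420.17771042]
 [281.36052117 474.46899765]] [[125.87540542 770.80784363]]
[[ 0.494  0.223  0.02 ]
 [ 0.83   0.07   0.02 ]
 [ 0.58   0.112  0.02 ]
 [ 0.493 -0.153  0.02 ]
 [ 0.58  -0.121  0.02 ]
 [ 0.695 -0.021  0.02 ]]
```

View pics/c1.png

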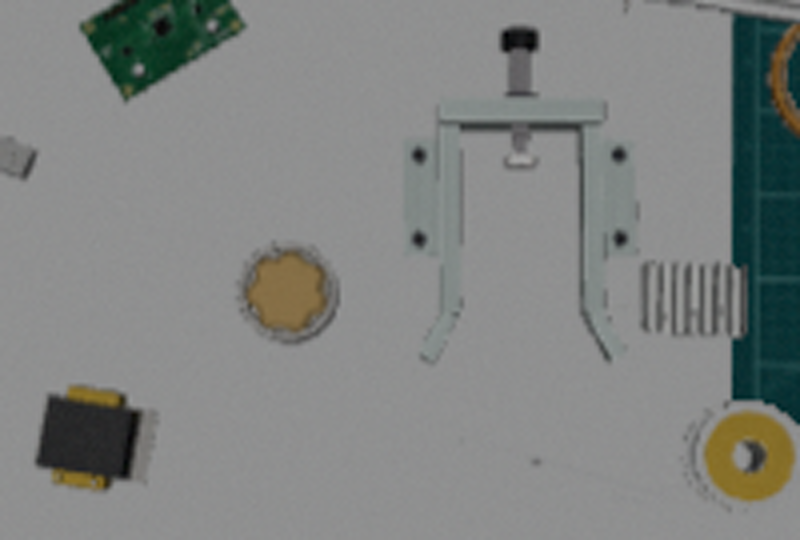

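The crop confirms it: the transformer's dark core is at crop (85,435) with gold bobbin ends above and below it. The nest's cheeks are at 461 and 583, with bends near row 309, and the back wall is at row 124. Next I'll fit the poses and overlay them.

```bash
cat > fit.py <<'E'
from h import *
from scipy.optimize import least_squares
def T(p,L):
    L=np.array(L,float);c,s=np.cos(p[2]),np.sin(p[2])
    return np.c_[p[0]+c*L[:,0]-s*L[:,1],p[1]+s*L[:,0]+c*L[:,1],L[:,2]]
def c2i(uv,x0,y0,k):return (np.array(uv,float)+.5)/k-.5+[x0,y0]
def fit(views,p0):
    f=lambda p:np.concatenate([(proj(n,T(p,L))-uv).ravel() for n,L,uv in views])
    r=least_squares(f,p0,loss="soft_l1");return r.x,np.sqrt(np.mean(f(r.x)**2))
h=35.5e-3;o=47.5e-3
NL=[[-.05,h,.022],[-.05,-h,.022],[.06,o,.036],[.06,-o,.036],[.06,h,.022],[.06,-h,.022]]
CL=[[.02,.024,.042],[.02,-.024,.042],[-.02,-.024,.042],[-.02,.024,.042]]
FL=[[.021,-.033,.002],[-.021,-.033,.002]]
def box(x0,x1,y0,y1,z):return [[x0,y0,z],[x1,y0,z],[x1,y1,z],[x0,y1,z]]
def over(im,n,polys,x0,y0,w,hh,k,name):
    a=cv2.resize(im[y0:y0+hh,x0:x0+w,::-1],None,fx=k,fy=k,interpolation=cv2.INTER_CUBIC)
    a=np.clip(a*1.5,0,255).astype(np.uint8)
    for P in polys:
        q=(proj(n,P)-[x0,y0]+.5)*k-.5
        cv2.polylines(a,[np.round(q*8).astype(np.int32)],True,(0,0,255),1,cv2.LINE_AA,3)
    cv2.imwrite("pics/"+name,a)
    return a
def polyN(p):return [T(p,box(-.05,.068,h,o,.022)),T(p,box(-.05,.068,-o,-h,.022)),T(p,box(.06,.072,-o,o,.036)),T(p,[[-.074,.05,.022],[-.05,h,.022],[-.05,-h,.022],[-.074,-.05,.022],[-.05,-h,.022],[-.05,h,.022]])]
def polyT(p):return [T(p,box(-.02,.02,-.024,.024,.042)),T(p,box(-.021,.021,-.033,.033,.002)),T(p,box(-.028,.028,-.015,.015,.037))]
def circ(c,r,z):a=np.linspace(0,6.28,40);return np.c_[c[0]+r*np.cos(a),c[1]+r*np.sin(a),a*0+z]
E
python3 - <<'E'
from fit import *
im=np.load("top0.npy");sc=np.load("scene0.npy")
n,e=fit([("top",NL,c2i([[461,308],[583,310],[438,124],[605,124],[461,125],[582,125]],165,135,4))],[.63,-.02,0]);print("nest",n,e)
t,e=fit([("top",CL+FL,c2i([[50,395],[130,408],[120,477],[38,465],[158,410],[147,482]],165,135,4))],[.49,.22,0]);print("tr",t,e)
tin=unproj("top",c2i([[287,291]],165,135,4),.032)[0];sp=unproj("top",c2i([[750,456]],165,135,4),.046)[0]
hs=unproj("top",c2i([[643,262],[747,265],[747,338],[643,335]],165,135,4),.024);print(tin,sp);print(hs)
P=polyN(n)+polyT(t)+[circ(tin,.0285,.034),circ(tin,.0285,0),circ(sp,.031,.046),circ(sp,.031,0),hs]
np.save("P.npy",np.array([n,t]))
over(im,"top",P,165,135,200,135,4,"o1.png")
over(sc,"scene",P,210,140,190,160,4,"o2.png")
E
```

```text
nest [ 0.62104422 -0.02131609  0.01775758] 0.6138634097230872
tr [ 0.49557999  0.22279722 -0.12650074] 0.3080471023354413
[0.58030046 0.11249511 0.032     ] [ 0.49229086 -0.14804413  0.046     ]
[[ 0.60188602 -0.09131836  0.024     ]
 [ 0.60134907 -0.15104594  0.024     ]
 [ 0.55936577 -0.15084574  0.024     ]
 [ 0.55987755 -0.09142601  0.024     ]]
```

View pics/o1.png

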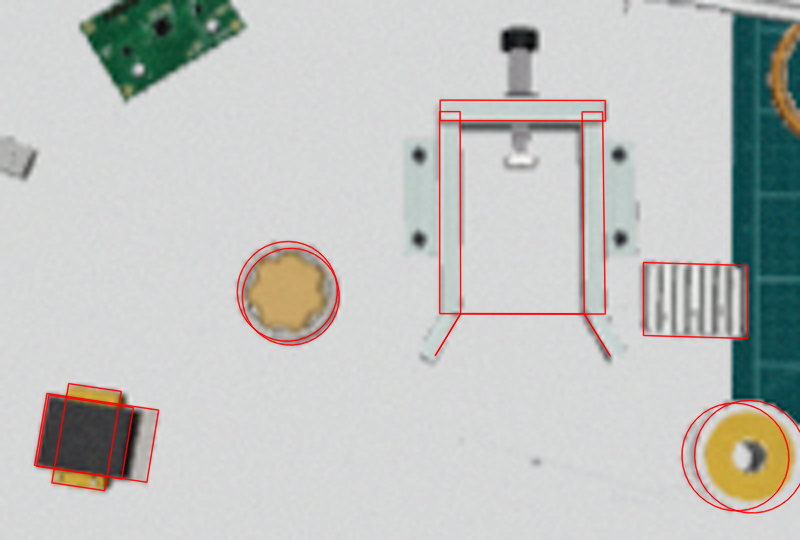

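View pics/o2.png

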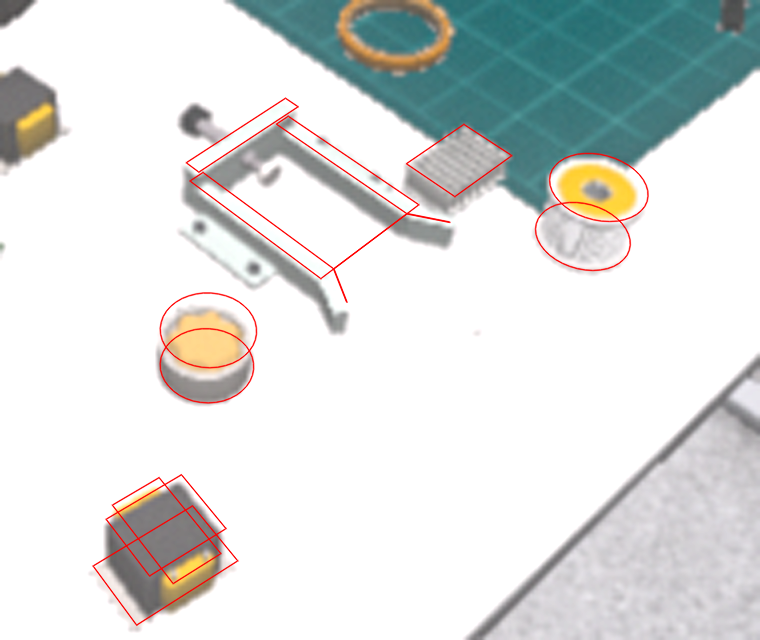

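Both overlays match the transformer (crop 85,435), tin, reel and heat sink. The nest is at about (0.621,-0.021) with yaw 0.018. The scene camera is off by about 2 px, so I'll check the tool itself in the top view. Now I'll compute the first move.

```bash
cat > go.py <<'E'
import sys
from h import *
from scipy.spatial.transform import Rotation as R
def des(yaw): # tool z down, tool y at angle yaw
    y=np.array([np.cos(yaw),np.sin(yaw),0]);z=np.array([0,0,-1.]);return R.from_matrix(np.c_[np.cross(y,z),y,z])
def row(p,yaw,show=True):
    s=bot.sense();r=R.from_quat(s["tcp_rot"])
    d=r.inv().apply(np.array(p)-s["tool_pos"])/.25
    w=(r.inv()*des(yaw)).as_rotvec()/(np.pi/4)
    print(np.r_[d,w].round(4).tolist(),"rows>=",np.linalg.norm(d)*5,np.linalg.norm(w)*45/8.59)
if __name__=="__main__":
    v=list(map(float,sys.argv[1:]));row(v[:3],v[3])
    s=bot.sense();y=R.from_quat(s["tcp_rot"]).as_matrix();print(s["clock"],s["tool_pos"].round(4),"yaw",np.arctan2(y[1,1],y[0,1]).round(4),"tilt",y[:2,2].round(4),"F",s["contact_force"].round(2),s["q"].round(2))
E
python3 go.py .5045 .292 .231 1.444; python3 go.py .34 .46 .231 1.37
```

```text
[-1.6204, -0.9224, 0.0004, -0.001, -0.0001, -0.1923] rows>= 9.322774687421463 1.0071453694010855
0.2 [0.1782 0.6248 0.2309] yaw 1.293 tilt [-0.0002 -0.0007] F [-0.5  -0.6  -0.55] [ 1.25  0.48  1.6  -0.    1.07 -0.05]
[-0.8034, -0.4566, 0.0, -0.001, -0.0, -0.098] rows>= 4.620256363595709 0.513573580834482
0.2 [0.1782 0.6248 0.2309] yaw 1.293 tilt [-0.0002 -0.0007] F [-0.5  -0.6  -0.55] [ 1.25  0.48  1.6  -0.    1.07 -0.05]
```

```bash
python3 -m inch '[[-0.2,-0.12,0,0,0,0,1],[-0.4,-0.24,0,0,0,-0.05,1],[-0.6,-0.35,0,0,0,-0.1,1],[-0.8,-0.46,0,0,0,-0.1,1],[-0.95,-0.54,0,0,0,-0.1,1],[-1,-0.57,0,0,0,-0.19,1],[-1,-0.57,0,0,0,-0.19,1]]' 40; python3 go.py .5045 .292 .06 1.444
```

```text
clock: 0.9
tool_pos: [0.3823, 0.4164, 0.2313]
tcp_rot: [0.065, 0.998, -0.0, 0.0]
contact_force: [0.3, 1.0, 0.5]
opening: -0.002
grip_force: 0.0
[-0.5484, -0.4296, 0.6858, -0.001, 0.0007, -0.0034] rows>= 4.887724116937279 0.01898932368822198
0.9 [0.3823 0.4164 0.2313] yaw 1.4413 tilt [ 0.0005 -0.0008] F [0.27 1.   0.46] [ 0.77  0.36  1.79 -0.    0.99 -0.67]
```

```bash
python3 -m inch '[[-0.14,-0.11,0,0,0,0,1],[-0.28,-0.22,0.05,0,0,0,1],[-0.42,-0.33,0.2,0,0,0,1],[-0.52,-0.41,0.38,0,0,0,1],[-0.55,-0.43,0.53,0,0,0,1],[-0.55,-0.43,0.65,0,0,0,1],[-0.55,-0.43,0.686,0,0,0,1],[-0.55,-0.43,0.686,0,0,0,1]]'; python3 go.py .5045 .292 .012 1.444
python3 - <<'E'
from fit import *
n,t=np.load("P.npy");im=bot.grab_frame("top")
s=bot.sense();p=s["tool_pos"]
tip=T([p[0],p[1],1.444-np.pi/2],box(-.011,.011,-.0145,.0145,p[2]))
over(im,"top",polyT(t)+[tip],150,170,100,75,8,"o3.png")
E
```

```text
clock: 1.7
tool_pos: [0.5013, 0.2953, 0.059]
tcp_rot: [0.064, 0.998, -0.001, -0.001]
contact_force: [-0.4, -0.6, 0.1]
opening: -0.001
grip_force: 0.0
[-0.0149, -0.0114, 0.1878, -0.0016, -0.0025, -0.0021] rows>= 0.9436432847914258 0.01916240739459823
1.7 [0.5013 0.2953 0.059 ] yaw 1.4423 tilt [-0.0021 -0.001 ] F [-0.36 -0.62  0.1 ] [ 0.48  0.61  1.89  0.    0.64 -0.96]
```

View pics/o3.png

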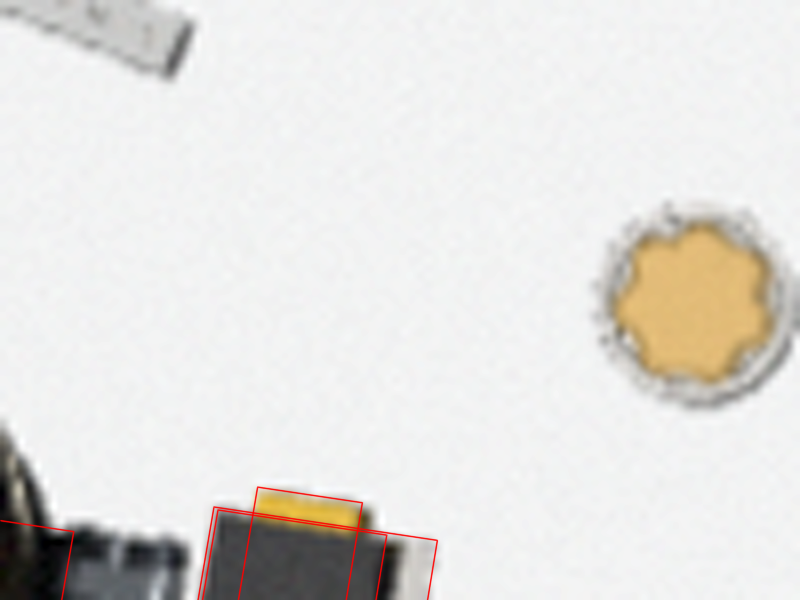

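The crop was cut too high. The finger shows at (70-185,530+), apparently reaching farther towards the core than I drew it, so I'll look again lower down.

```bash
python3 - <<'E'
from fit import *
n,t=np.load("P.npy");im=bot.grab_frame("top")
s=bot.sense();p=s["tool_pos"]
tips=[T([p[0],p[1],1.4423-np.pi/2],box(-.011,.011,-.0145,.0145,p[2]+d)) for d in(0,.073)]
a=over(im,"top",polyT(t)+tips,130,215,100,62,4,"x.png")
i2=bot.grab_frame("scene")
b=over(i2,"scene",polyT(t)+tips,180,200,100,90,4,"y.png")
h_=max(len(a),len(b));c=np.zeros((h_,800,3),np.uint8);c[:len(a),:400]=a;c[:len(b),400:]=b
cv2.imwrite("pics/o4.png",c)
E
```

```text
(no output)
```

View pics/o4.png

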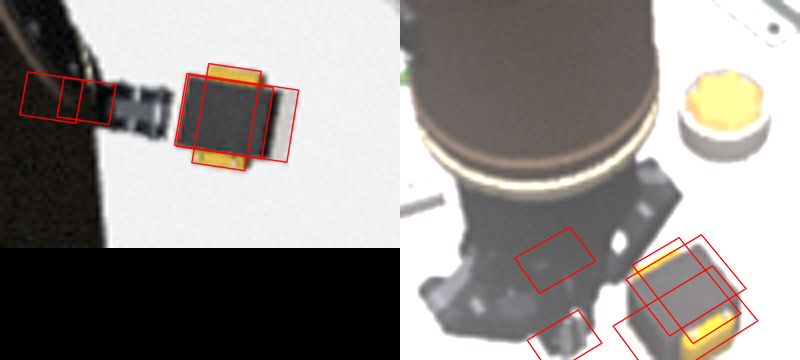

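The fingers' linkage bulges outward above the tips (scene crop 680,195, about 80 mm up), while the tips themselves are narrow. With the tips at 9 mm height the bulge clears the 44 mm transformer. Next I'll descend and feel for contact.

```bash
python3 -m inch '[[-0.01,0,0.1,0,0,0,1],[-0.01,0,0.19,0,0,0,1],[-0.01,0,0.2,0,0,0,1],[-0.01,-0.02,0.2,0,0,0,1],[-0.01,-0.04,0.2,0,0,0,1],[-0.01,-0.06,0.2,0,0,0,1],[-0.01,-0.07,0.2,0,0,0,1],[-0.01,-0.07,0.2,0,0,0,1]]'; python3 go.py .5045 .262 .009 1.444
```

```text
clock: 2.65
tool_pos: [0.5026, 0.2771, 0.0103]
tcp_rot: [0.065, 0.998, 0.0, 0.0]
contact_force: [-0.1, -0.7, -0.6]
opening: -0.0
grip_force: 0.0
[-0.0154, -0.0591, 0.0053, 0.0003, 0.0005, -0.003] rows>= 0.30650010836509994 0.01619354863334089
2.65 [0.5026 0.2771 0.0103] yaw 1.4416 tilt [0.0004 0.0002] F [-0.07 -0.67 -0.61] [ 0.45  0.68  1.93 -0.    0.53 -0.99]
```

```bash
python3 -m inch '[[-0.01,-0.015,0.005,0,0,0,1],[-0.01,-0.03,0.005,0,0,0,1],[-0.01,-0.04,0.005,0,0,0,1],[-0.01,-0.05,0.005,0,0,0,1],[-0.01,-0.06,0.005,0,0,0,1],[-0.01,-0.06,0.005,0,0,0,1]]'; python3 go.py .5045 .262 .009 1.444
cat > seet.py <<'E'
# refine transformer pose from top image by matching the dark core top + gold, printing pose
from fit import *
def seg(im):
    hsv=cv2.cvtColor(im,cv2.COLOR_RGB2HSV);return hsv
E
python3 - <<'E'
from fit import *
a=np.load("top0.npy").astype(int);b=bot.grab_frame("top").astype(int)
g=lambda m:m[:,:,:].sum(2)//3
print("before");print(g(a)[243,170:206]);print("now");print(g(b)[243,170:206])
E
```

```text
clock: 3.25
tool_pos: [0.5029, 0.2621, 0.0085]
tcp_rot: [0.064, 0.998, -0.0, -0.0]
contact_force: [0.4, -0.5, -0.1]
opening: -0.007
grip_force: 0.0
[-0.0064, 0.0005, -0.0018, -0.0001, -0.0001, -0.0026] rows>= 0.033575560144909464 0.013578540505541714
3.25 [0.5029 0.2621 0.0085] yaw 1.442 tilt [-0.0001 -0.    ] F [ 0.42 -0.53 -0.14] [ 0.43  0.68  1.95 -0.    0.52 -1.01]
before
[144 143 143 143 134  78  37  39  38  40  39  38  40  40  38  41  38  40
  45  40  41  38  42  40  41  40  37  15  20  67 119 120 120 122 144 143]
now
[  8  16  16  16  14  15  25  28  21  20  13  25  52  69  69  69  67  67
  69  89 131  73  56  40  47  49  46  35  12  52 116 139 139 138 145 166]
```

```bash
python3 -m inch '[[-0.005,-0.012,0,0,0,0,1],[-0.007,-0.024,0,0,0,0,1],[-0.009,-0.036,0,0,0,0,1],[-0.011,-0.048,0,0,0,0,1],[-0.013,-0.06,0,0,0,0,1]]'; python3 go.py .5045 .2 .009 1.5
python3 - <<'E'
from fit import *
b=bot.grab_frame("top").astype(int).sum(2)//3
for r in(238,243,248):print(b[r,190:212])
E
```

```text
clock: 3.8
tool_pos: [0.5042, 0.2468, 0.0086]
tcp_rot: [0.064, 0.998, 0.0, -0.0]
contact_force: [0.8, 2.0, 0.7]
opening: 0.004
grip_force: 1.0
[-0.025, -0.1856, -0.0018, 0.0, -0.0, -0.0736] rows>= 0.9362713887884344 0.3857476563951492
3.8 [0.5042 0.2468 0.0086] yaw 1.4422 tilt [-0.  0.] F [0.81 2.04 0.72] [ 0.4   0.67  1.96  0.    0.51 -1.04]
[ 13  54  97  62  25  28  34  51  68  32  34  39  50  47  59  77  78 120
 140 154 152 162]
[ 24  43  70  70  69  69  88 118  78  60  41  50  50  45  30  22  77 142
 142 143 151 169]
[ 15  21  40  41  39  43  58  37  31  34  51  51  46  26  22  79 141 141
 144 155 169 169]
```

```bash
python3 -m inch '[[-0.002,-0.016,0,0,0,-0.005,1],[-0.005,-0.034,0,0,0,-0.01,1],[-0.008,-0.054,0,0,0,-0.02,1],[-0.01,-0.074,0,0,0,-0.03,1],[-0.012,-0.094,0,0,0,-0.04,1],[-0.014,-0.114,0,0,0,-0.05,1],[-0.016,-0.134,0,0,0,-0.06,1],[-0.018,-0.154,0,0,0,-0.07,1]]'; python3 go.py .503 .16 .009 1.55
cat > look.py <<'E'
from fit import *
import sys
# fit transformer pose by gold bobbin ends (top view): centroid of gold blobs + foot
def gold(cx,cy,im):
    hsv=cv2.cvtColor(im,cv2.COLOR_RGB2HSV);m=cv2.inRange(hsv,(15,110,50),(35,255,255))
    k=np.zeros_like(m);k[cy-30:cy+30,cx-30:cx+30]=255;m&=k
    n,l,st,c=cv2.connectedComponentsWithStats(m)
    return [(c[i].round(2).tolist(),st[i].tolist()) for i in range(1,n) if st[i,4]>8]
x,y=map(float,sys.argv[1:3])
u=proj("top",[[x,y,.037]])[0].round().astype(int)
for f in (["top0.npy"] if len(sys.argv)>3 else [])+[None]:
    im=np.load(f) if f else bot.grab_frame("top")
    print(u);[print(v) for v in gold(*(u if not f else proj("top",[[.4956,.2228,.037]])[0].round().astype(int)),im)]
E
python3 look.py .4956 .168 0
```

```text
clock: 4.65
tool_pos: [0.5038, 0.2079, 0.0086]
tcp_rot: [0.036, 0.999, -0.0, 0.0]
contact_force: [-0.1, 3.2, -0.8]
opening: -0.001
grip_force: 1.1
[-0.011, -0.1912, -0.0017, -0.0, 0.0, -0.0664] rows>= 0.9575879090373058 0.3478694283293411
4.65 [0.5038 0.2079 0.0086] yaw 1.4978 tilt [ 0. -0.] F [-0.05  3.22 -0.75] [ 0.34  0.66  2.   -0.    0.48 -1.16]
[211 244]
([188.23, 233.94], [182, 232, 14, 5, 48])
([184.55, 254.23], [178, 252, 14, 5, 44])
[211 244]
([235.76, 214.72], [230, 214, 11, 3, 25])
([217.5, 236.64], [214, 235, 7, 5, 14])
```

```bash
python3 -m inch '[[-0.001,-0.02,0,0,0,-0.01,1],[-0.002,-0.04,0,0,0,-0.02,1],[-0.004,-0.06,0,0,0,-0.03,1],[-0.005,-0.08,0,0,0,-0.04,1],[-0.006,-0.1,0,0,0,-0.05,1],[-0.008,-0.12,0,0,0,-0.06,1],[-0.01,-0.14,0,0,0,-0.07,1],[-0.012,-0.16,0,0,0,-0.08,1]]'; python3 go.py .503 .12 .009 1.58
python3 - <<'E'
from fit import *
n,t=np.load("P.npy");s=bot.sense();p=s["tool_pos"];yw=.0
g=[p[0]-.003,p[1]-.0385,yw-.0]
A=bot.grab_frame("top");B=bot.grab_frame("scene")
a=over(A,"top",polyT(g),190,200,100,75,4,"x.png")
q=proj("scene",[[g[0],g[1],.02]])[0].astype(int)-[50,50]
b=over(B,"scene",polyT(g),q[0],q[1],100,100,4,"y.png")
c=np.zeros((400,800,3),np.uint8);c[:300,:400]=a;c[:,400:]=b;print(g,q)
cv2.imwrite("pics/o5.png",c)
E
```

```text
clock: 5.5
tool_pos: [0.5039, 0.1678, 0.0086]
tcp_rot: [0.005, 1.0, -0.0, 0.0]
contact_force: [0.7, 1.9, -0.6]
opening: 0.001
grip_force: 0.9
[0.0015, -0.1911, -0.0017, -0.0, 0.0001, -0.0246] rows>= 0.9556411717593104 0.12890033418104727
5.5 [0.5039 0.1678 0.0086] yaw 1.5607 tilt [ 0. -0.] F [ 0.69  1.93 -0.61] [ 0.26  0.65  2.03 -0.    0.46 -1.3 ]
[np.float64(0.5008542770840012), np.float64(0.12927242464943803), 0.0] [230 199]
```

View pics/o5.png

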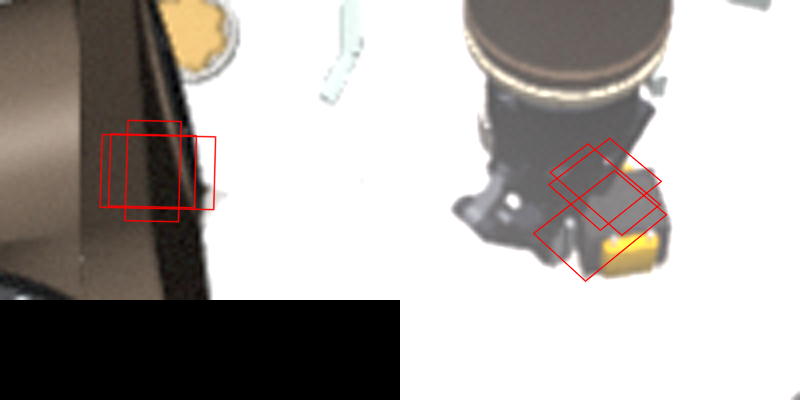

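The top view is blocked by the arm. In the scene crop the bobbin end is at (630,250), and the core's lower edge runs from (585,277) to (668,262). That means the transformer has yawed to about -0.35 instead of following the finger, so contact was off-centre and too narrow. I'll back off, measure again, and push with two fingers side by side, which gives a wider contact.

```bash
python3 -m inch '[[0,0.1,0,0,0,0,1],[0,0.28,-0.1,0,0,0.1,1],[0,0.44,-0.2,0,0,0.29,1],[0,0.56,-0.2,0,0,0.48,1],[0,0.56,-0.2,0,0,0.67,1],[0,0.56,-0.2,0,0,0.86,1],[0,0.56,-0.2,0,0,1,1],[0,0.56,-0.2,0,0,1,1]]'; python3 go.py .5 .3 .06 -0.35
python3 - <<'E'
from fit import *
A=bot.grab_frame("top");B=bot.grab_frame("scene")
np.save("t1.npy",A);np.save("s1.npy",B)
k=5
a=cv2.resize(A[205:275,195:275,::-1],None,fx=k,fy=k,interpolation=cv2.INTER_CUBIC)
q=proj("scene",[[.5,.125,.02]])[0].astype(int)-[40,40];print(q)
b=cv2.resize(B[q[1]:q[1]+80,q[0]:q[0]+80,::-1],None,fx=k,fy=k,interpolation=cv2.INTER_CUBIC)
c=np.zeros((400,800,3),np.uint8);c[:350,:400]=a;c[:,400:]=b
cv2.imwrite("pics/o6.png",np.clip(c*1.5,0,255).astype(np.uint8))
E
```

```text
clock: 6.4
tool_pos: [0.505, 0.3082, 0.0585]
tcp_rot: [0.389, 0.921, -0.0, -0.0]
contact_force: [0.4, 0.0, 0.4]
opening: 0.001
grip_force: 0.0
[-0.0094, -0.0373, -0.0062, -0.0006, 0.0003, 1.4296] rows>= 0.19477486406481842 7.489019183180807
6.4 [0.505  0.3082 0.0585] yaw 0.7728 tilt [-0.0004 -0.0003] F [0.44 0.05 0.45] [ 0.5   0.62  1.87 -0.    0.65 -0.28]
[241 209]
```

View pics/o6.png

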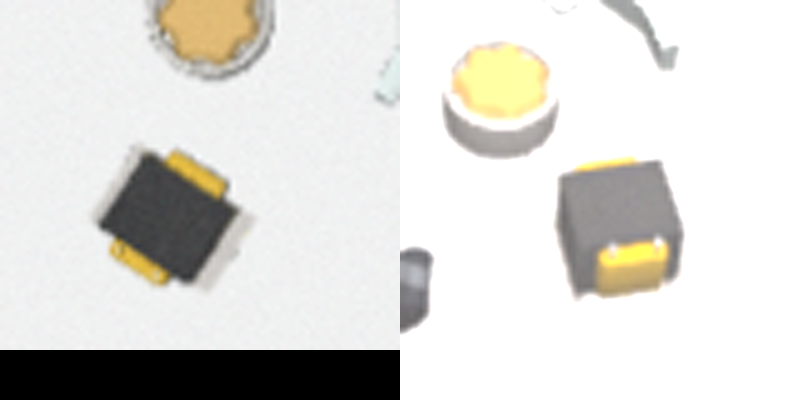

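Now it's clear: in the top crop the core corners are (148,152), (240,207), (188,283) and (103,222), with gold ends at (197,173) and (140,262), so the yaw is about -0.55. There is still space to the tin. I'll add an automatic silhouette fit so I can track it numerically.

```bash
cat > trk.py <<'E'
from fit import *
from scipy.optimize import minimize
import sys
def prism(x,y,z0,z1):return [[a,b,c] for a in(-x,x) for b in(-y,y) for c in(z0,z1)]
def render(n,p,K=4):
    S=[]
    for L in(prism(.02,.024,.002,.042),prism(.028,.015,.007,.037)):
        m=np.zeros((384*K//1,512*K),np.uint8);q=(proj(n,T(p,L))+.5)*K-.5
        cv2.fillConvexPoly(m,cv2.convexHull(np.round(q).astype(np.int32)),255);S.append(m)
    return cv2.resize(S[0]|S[1],(512,384),interpolation=cv2.INTER_AREA)/255.
def mask(im,n,p):
    hsv=cv2.cvtColor(im,cv2.COLOR_RGB2HSV);v=im.max(2).astype(float)
    bg=np.median(v[proj(n,[[p[0],p[1],.02]])[0].astype(int)[1]-40:,:][:80,190:300]) if 0 else 143.
    m=np.clip((bg-20-v)/(bg-20-60),0,1);m[cv2.inRange(hsv,(15,110,50),(35,255,255))>0]=1
    w=np.zeros_like(m);u=proj(n,[[p[0],p[1],.02]])[0].astype(int);r=19
    w[u[1]-r:u[1]+r+1,u[0]-r:u[0]+r+1]=1;return m,w
def track(im,p0,n="top"):
    for _ in range(2):
        m,w=mask(im,n,p0);f=lambda p:(w*(render(n,p)-m)**2).sum()
        r=minimize(f,p0,method="Nelder-Mead",options=dict(initial_simplex=np.array(p0)+np.array([[0,0,0],[.006,0,0],[0,.006,0],[0,0,.15]]),xatol=1e-4,fatol=.01));p0=r.x
    return r.x,r.fun
if __name__=="__main__":
    p,e=track(bot.grab_frame("top"),list(map(float,sys.argv[1:4])))
    n=np.load("P.npy")[0];d=p-n;c,s=np.cos(n[2]),np.sin(n[2])
    print("world",p.round(4),"err",round(e,1),"nest",[round(c*d[0]+s*d[1],4),round(-s*d[0]+c*d[1],4),round(d[2],4)])
E
python3 - <<'E'
from trk import *
im=np.load("top0.npy");print(track(im,[.4956,.2228,-.127]))
print(track(np.load("t1.npy"),[.497,.127,-.5]))
p,e=fit([("top",CL,c2i([[148,152],[240,207],[188,283],[103,222]],195,205,5))],[.5,.12,-.5]);print(p,e)
E
```

```text
(array([ 0.49518723,  0.22305679, -0.13570497]), np.float64(18.232530519833205))
(array([ 0.48796595,  0.12878006, -0.06913638]), np.float64(54.144388561524835))
[ 0.48856418  0.12688235 -0.55758452] 0.39124549791130986
```

```bash
python3 - <<'E'
from trk import *
print(track(np.load("t1.npy"),[.4886,.1269,-.557]))
E
python3 go.py .529 .1965 .0585 -.558
```

```text
(array([ 0.48757125,  0.12851297, -0.54579511]), np.float64(20.55538945861569))
[-0.3849, -0.2455, -0.0001, -0.0004, 0.0002, 1.7013] rows>= 2.2824118005701086 8.912260688714388
6.5 [0.5052 0.3081 0.0585] yaw 0.7782 tilt [-0.0003 -0.0002] F [0.92 0.61 0.17] [ 0.5   0.62  1.87 -0.    0.65 -0.28]
```

```bash
python3 -m inch '[[-0.05,-0.03,0,0,0,0.19,0.88],[-0.1,-0.06,0,0,0,0.38,0.88],[-0.18,-0.12,0,0,0,0.57,0.88],[-0.26,-0.17,0,0,0,0.76,0.88],[-0.34,-0.22,0,0,0,0.95,0.88],[-0.385,-0.245,0,0,0,1,0.88],[-0.385,-0.245,0,0,0,1,0.88]]'; python3 go.py .529 .1965 .009 -.552
```

```text
clock: 7.2
tool_pos: [0.5293, 0.1953, 0.0586]
tcp_rot: [0.71, 0.704, -0.0, 0.0]
contact_force: [0.3, 0.8, -0.0]
opening: 0.063
grip_force: 0.0
[0.005, -0.0013, 0.1984, 0.0001, 0.0001, 0.6914] rows>= 0.9923367116105765 3.621972288021025
7.2 [0.5293 0.1953 0.0586] yaw -0.009 tilt [ 0.     -0.0001] F [ 0.3   0.83 -0.03] [ 0.3   0.59  1.93 -0.    0.61  0.31]
```

```bash
python3 -m inch '[[0,0,0.05,0,0,0.19,0.88],[0,0,0.1,0,0,0.38,0.88],[0,0,0.15,0,0,0.57,0.88],[0,0,0.19,0,0,0.695,0.88],[0,0,0.199,0,0,0.695,0.88],[0,0,0.199,0,0,0.695,0.88]]'; python3 go.py .5095 .1655 .009 -.552
```

```text
clock: 7.8
tool_pos: [0.5286, 0.1971, 0.0086]
tcp_rot: [0.873, 0.488, -0.0, -0.0]
contact_force: [0.1, 0.3, -0.0]
opening: 0.059
grip_force: 0.0
[-0.1477, 0.0009, -0.0015, -0.0005, 0.0005, 0.0022] rows>= 0.7384136702785238 0.012079880829866097
7.8 [0.5286 0.1971 0.0086] yaw -0.5503 tilt [-0.0005 -0.0001] F [ 0.09  0.32 -0.04] [0.3  0.68 1.95 0.   0.51 0.85]
```

```bash
python3 -m inch '[[-0.05,0,0,0,0,0,0.88],[-0.1,0,0,0,0,0,0.88],[-0.13,0,0,0,0,0,0.88],[-0.15,0,0,0,0,0,0.88],[-0.16,0,0,0,0,0,0.88],[-0.17,0,0,0,0,0,0.88],[-0.18,0,0,0,0,0,0.88],[-0.185,0,0,0,0,0,0.88]]'; python3 go.py .5045 .16 .009 -.552
```

```text
clock: 8.6
tool_pos: [0.505, 0.1575, 0.0089]
tcp_rot: [0.874, 0.486, 0.001, 0.0]
contact_force: [1.8, 3.0, 1.2]
opening: 0.06
grip_force: 1.6
[0.0077, -0.0069, -0.0003, 0.0009, -0.001, -0.0057] rows>= 0.05157409901493426 0.030571240850769264
8.6 [0.505  0.1575 0.0089] yaw -0.5565 tilt [0.001  0.0003] F [1.83 3.02 1.19] [0.24 0.65 2.04 0.   0.46 0.8 ]
```

```bash
python3 -m inch '[[-0.02,0.0045,0,0,0,-0.04,0.88],[-0.039,0.01,0,0,0,-0.09,0.88],[-0.058,0.016,0,0,0,-0.14,0.88],[-0.077,0.0225,0,0,0,-0.19,0.88],[-0.095,0.03,0,0,0,-0.24,0.88],[-0.113,0.038,0,0,0,-0.29,0.88],[-0.131,0.047,0,0,0,-0.34,0.88],[-0.149,0.057,0,0,0,-0.39,0.88]]'; python3 go.py .5045 .1 .009 0; python3 trk.py .484 .093 -.25
```

```text
clock: 9.4
tool_pos: [0.497, 0.1182, 0.0088]
tcp_rot: [0.789, 0.614, 0.0, 0.0]
contact_force: [0.2, 2.7, 2.1]
opening: 0.061
grip_force: 1.3
[-0.0633, 0.047, -0.0006, 0.0004, -0.0002, -0.3163] rows>= 0.3943298443007797 1.656913397621749
9.4 [0.497  0.1182 0.0088] yaw -0.2484 tilt [0.0003 0.0001] F [0.24 2.67 2.09] [0.17 0.63 2.08 0.   0.43 0.42]
world [0.473  0.0558 0.1887] err 670.2 nest [np.float64(-0.1467), np.float64(0.0797), np.float64(0.171)]
```

```bash
cat > gs.py <<'E'
from fit import *
from go import R
import sys
# bobbin -x end face seen in scene view: fit pose (yaw, along) from gold mask, vs assumption
def gold(im,u,r=22):
    hsv=cv2.cvtColor(im,cv2.COLOR_RGB2HSV);m=cv2.inRange(hsv,(18,130,60),(35,255,255))
    k=np.zeros_like(m);k[u[1]-r:u[1]+r,u[0]-r:u[0]+r]=255;m&=k
    n,l,st,c=cv2.connectedComponentsWithStats(m);i=1+np.argmax(st[1:,4]);return (l==i)
def face(p):return T(p,[[-.028,.015,.007],[-.028,-.015,.007],[-.028,-.015,.037],[-.028,.015,.037]])
def cmp(im,p,off):
    u=(proj("scene",face(p)).mean(0)+off).astype(int);m=gold(im,u);ys,xs=np.nonzero(m)
    q=proj("scene",face(p))+off;b=[]
    for x in range(xs.min()+2,xs.max()-1):b.append([x,ys[xs==x].max()])
    b=np.array(b);sl=np.polyfit(b[:,0],b[:,1],1)[0]
    e=q[1]-q[0];print("pred c",q.mean(0).round(1),"slope",(e[1]/e[0]).round(3),"| meas c",[xs.mean().round(1),ys.mean().round(1)],"slope",sl.round(3),"x",xs.min(),xs.max(),q[:,0].round(1))
if __name__=="__main__":
    cmp(np.load("scene0.npy"),[.4954,.223,-.13],[0,0])
    cmp(np.load("s1.npy"),[.488,.128,-.55],[0,0])
    s=bot.sense();y=R.from_quat(s["tcp_rot"]).as_matrix()[:,1];a=np.arctan2(y[1],y[0]);p=s["tool_pos"]
    if len(sys.argv)>1: a+=float(sys.argv[1])
    P=[p[0]+.035*np.sin(a),p[1]-.035*np.cos(a),a];print(np.round(P,4));cmp(bot.grab_frame("scene"),P,[0,0])
E
python3 gs.py
```

```text
pred c [258.5 285.4] slope -0.634 | meas c [np.float64(256.7), np.float64(282.4)] slope -0.595 x 251 262 [252.6 264.2 264.7 252.7]
pred c [287.9 263.2] slope -0.162 | meas c [np.float64(287.1), np.float64(260.0)] slope -0.15 x 281 293 [280.7 293.9 295.2 281.7]
[ 0.4883  0.0837 -0.246 ]
pred c [304.9 250.8] slope -0.472 | meas c [np.float64(303.8), np.float64(252.2)] slope -0.1 x 298 310 [298.6 309.6 311.3 300. ]
```

```bash
python3 - <<'E'
from gs import *
for im,x0,y0 in((np.load("s1.npy"),270,240),(bot.grab_frame("scene"),286,230)):
    hsv=cv2.cvtColor(im,cv2.COLOR_RGB2HSV);m=cv2.inRange(hsv,(18,120,60),(35,255,255))>0;v=im.max(2)
    for r in range(y0,y0+34):print("".join("G" if m[r,c] else "#" if v[r,c]<70 else "+" if v[r,c]<110 else "." for c in range(x0,x0+40)))
    print()
E
```

```text
........................................
...........GGGGGG.......................
.......GGG.....++++++++.................
.........++++++++++++++.................
....++++++++++++++++++++................
...+++++++++++++++++++++................
...+++++++++++++++++++++................
...++++++++++++++++++++++...............
...++++++++++++++++++++++...............
...++++++++++++++++++++++...............
...+++++++++++++++++++++++..............
...+++++++++++++++++++++++..............
...+++++++++++++++++++++++..............
...++++++++++++++++++++++++.............
...++++++++++++++++++++++++.............
...++++++++++++++++++++++++.............
...+++++++++++++++++++..+++.............
...++++++++++..++........++.............
....++++++++...GGGGGGG.G.++.............
....+++++++GG.GGGGGGGGGG.++.............
....++++++.GG.GGGGGGGGGG.++.............
.....+++++.GGGGGGGGGGGGG.++.............
.....+++++..GGGGGGGGG...++..............
.....+++++..GGGGG.......++..............
.....+++++..............+...............
......+++++.............................
......+++++.......................
[... 988 characters left out ...]
...
++++++++++#+++++...+++++++++............
++++++++++++++++++++++++++++............
++++++++++++++++++.......+++............
++++++++++++++++.GGGGG...+++............
++++++++++++++.GGGGGGG.GG+++............
++++++++++++.GGGGGGGGGGGG+++............
++++.++++++.GGGGGGGGGGGG+++.............
++....+++++.GGGGGGGGGGGG+++.............
......+++++.GGGGGGGG.G..+++.............
......+++++............++++.............
......++++++...........+++..............
...........+++++++++++..................
........................................
........................................
........................................
........................................
........................................
```

```bash
python3 -m inch '[[-0.02,0.004,0,0,0,-0.04,0.88],[-0.039,0.008,0,0,0,-0.08,0.88],[-0.058,0.013,0,0,0,-0.12,0.88],[-0.078,0.018,0,0,0,-0.16,0.88],[-0.097,0.024,0,0,0,-0.2,0.88],[-0.116,0.029,0,0,0,-0.24,0.88],[-0.136,0.035,0,0,0,-0.28,0.88],[-0.155,0.041,0,0,0,-0.32,0.88]]'; python3 go.py .4965 .0115 .009 0.018; python3 gs.py
```

```text
clock: 10.35
tool_pos: [0.4972, 0.0782, 0.0087]
tcp_rot: [0.707, 0.708, -0.0, -0.0]
contact_force: [0.7, 1.4, -0.3]
opening: 0.06
grip_force: 0.8
[-0.2668, -0.0032, -0.001, -0.0001, -0.0, -0.0214] rows>= 1.3342100446284386 0.11224502460961887
10.35 [0.4972 0.0782 0.0087] yaw 0.0012 tilt [-0.0001  0.    ] F [ 0.65  1.41 -0.3 ] [0.1  0.63 2.09 0.   0.42 0.09]
pred c [258.5 285.4] slope -0.634 | meas c [np.float64(256.7), np.float64(282.4)] slope -0.595 x 251 262 [252.6 264.2 264.7 252.7]
pred c [287.9 263.2] slope -0.162 | meas c [np.float64(287.1), np.float64(260.0)] slope -0.15 x 281 293 [280.7 293.9 295.2 281.7]
[0.4973 0.0432 0.0012]
pred c [315.9 237.3] slope -0.831 | meas c [np.float64(315.1), np.float64(242.9)] slope 0.167 x 309 321 [310.8 319.2 321.1 312.5]
```

The bobbin end sits lower in the scene view than predicted, so the fingers slid along the face (low friction) and it turned clockwise again. I'll retreat and remeasure, then push along the face normal only.

```bash
python3 -m inch '[[0.1,0,0,0,0,0,0.88],[0.28,0,-0.1,0,0,0,0.88],[0.44,0,-0.2,0,0,0,0.88],[0.5,0,-0.2,0,0,0,0.88],[0.5,0,-0.2,0,0,0,0.88]]'; python3 - <<'E'
from trk import *
im=bot.grab_frame("top");np.save("t2.npy",im)
best=[track(im,[x,.05,a]) for x in(.475,.49) for a in(-.3,-.6,-.9)]
for b in best:print(b)
E
```

```text
clock: 10.9
tool_pos: [0.4973, 0.2052, 0.0592]
tcp_rot: [0.706, 0.708, 0.001, 0.0]
contact_force: [-1.0, -0.8, -0.4]
opening: 0.058
grip_force: 0.0
(array([ 0.47189555,  0.04322956, -0.38022617]), np.float64(63.82893190391625))
(array([ 0.47195416,  0.04250878, -0.41206967]), np.float64(62.5420173472439))
(array([ 0.47175925,  0.04272237, -0.85817317]), np.float64(28.065240283477227))
(array([0.4715785 , 0.04205654, 0.39735345]), np.float64(65.73115705541477))
(array([ 0.47194056,  0.04272274, -0.37868623]), np.float64(63.35982588242268))
(array([ 0.47175685,  0.04239693, -0.89275036]), np.float64(26.993836244737548))
```

The tracker puts it at (0.472,0.042) with yaw -0.89. I'll straddle it with open fingers and never clamp it. The pads will turn it back by pushing as a couple, and then the left pad will push it along.

```bash
python3 go.py .470 .0425 .075 .68
```

```text
[-0.6446, -0.1079, -0.0659, -0.0003, 0.0001, -0.8629] rows>= 3.28440402671007 4.520615359471886
10.95 [0.4966 0.2037 0.0585] yaw 0.0023 tilt [-0.0001 -0.0002] F [ 0.66  0.07 -0.52] [ 0.33  0.57  2.   -0.    0.58  0.33]
```

```bash
python3 -m inch '[[-0.05,-0.01,-0.066,0,0,-0.19,-1],[-0.2,-0.04,-0.066,0,0,-0.38,-1],[-0.35,-0.06,-0.066,0,0,-0.57,-1],[-0.5,-0.08,-0.066,0,0,-0.75,-1],[-0.6,-0.1,-0.066,0,0,-0.86,-1],[-0.645,-0.108,-0.066,0,0,-0.86,-1],[-0.645,-0.108,-0.066,0,0,-0.86,-1],[-0.645,-0.108,-0.066,0,0,-0.86,-1]]'; python3 go.py .470 .0425 .006 .68
```

```text
clock: 11.75
tool_pos: [0.4701, 0.0417, 0.075]
tcp_rot: [0.434, 0.901, -0.0, -0.0]
contact_force: [-0.2, 0.6, 0.9]
opening: 1.001
grip_force: 0.0
[0.0029, 0.0017, 0.2759, -0.0005, -0.0005, -0.0091] rows>= 1.3793574097595447 0.04800854830214485
11.75 [0.4701 0.0417 0.075 ] yaw 0.6728 tilt [-0.0006  0.    ] F [-0.16  0.62  0.91] [ 0.02  0.48  2.13  0.    0.53 -0.65]
```

```bash
python3 -m inch '[[0,0,0.1,0,0,0,-1],[0,0,0.19,0,0,0,-1],[0,0,0.25,0,0,0,-1],[0,0,0.275,0,0,0,-1],[0,0,0.275,0,0,0,-1]]' 20; python3 go.py .470 .0425 .006 .68
```

```text
clock: 12.25
tool_pos: [0.4698, 0.0425, 0.0059]
tcp_rot: [0.432, 0.902, -0.0, -0.001]
contact_force: [-0.9, -0.6, 0.8]
opening: 1.002
grip_force: 0.0
[-0.0004, 0.0005, -0.0006, -0.0015, -0.0011, -0.0043] rows>= 0.0042012118692881 0.024639559999753532
12.25 [0.4698 0.0425 0.0059] yaw 0.6766 tilt [-0.0015 -0.    ] F [-0.86 -0.56  0.76] [ 0.03  0.62  2.16  0.    0.36 -0.65]
```

```bash
python3 -m inch '[[0,0,0,0,0,0,-0.7],[0,0,0,0,0,0,-0.5],[0,0,0,0,0,0,-0.35],[0,0,0,0,0,0,-0.27],[0,0,0,0,0,0,-0.27]]' 20; python3 go.py .470 .0425 .006 .68
```

```text
clock: 12.75
tool_pos: [0.4704, 0.0418, 0.0068]
tcp_rot: [0.432, 0.902, 0.0, 0.0]
contact_force: [-0.6, 1.3, -0.2]
opening: 0.637
grip_force: 0.0
[0.0033, 0.0006, 0.0034, 0.0005, 0.0004, -0.0047] rows>= 0.02386958590926695 0.024679993592521876
12.75 [0.4704 0.0418 0.0068] yaw 0.6763 tilt [0.0005 0.    ] F [-0.57  1.32 -0.19] [ 0.02  0.61  2.17 -0.    0.36 -0.65]
```

```bash
python3 -m inch '[[0,0,0,0,0,-0.1,-0.27],[0,0,0,0,0,-0.2,-0.27],[0,0,0,0,0,-0.3,-0.27],[0,0,0,0,0,-0.4,-0.27],[0,0,0,0,0,-0.5,-0.27],[0,0,0,0,0,-0.6,-0.27],[0,0,0,0,0,-0.7,-0.27],[0,0,0,0,0,-0.8,-0.27]]'; python3 go.py .470 .0425 .006 1.588; python3 -c "
from plant import bot;s=bot.sense();print(s['moment'].round(3),s['opening'],s['grip_force'])"
```

```text
clock: 13.55
tool_pos: [0.4704, 0.0417, 0.0067]
tcp_rot: [0.131, 0.991, 0.0, 0.0]
contact_force: [0.5, 0.6, 0.8]
opening: 0.634
grip_force: 1.0
[0.0024, 0.0025, 0.0028, 0.0001, 0.0005, -0.3568] rows>= 0.022045937150637462 1.869153317455369
13.55 [0.4704 0.0417 0.0067] yaw 1.3078 tilt [0.0004 0.    ] F [0.48 0.55 0.84] [ 0.02  0.61  2.17  0.    0.36 -1.28]
[0.061 0.001 0.002] 0.6344740971746183 1.0015325678978115
```

```bash
python3 -m inch '[[0,0,0,0,0,-0.1,-0.27],[0,0,0,0,0,-0.2,-0.27],[0,0,0,0,0,-0.3,-0.27],[0,0,0,0,0,-0.4,-0.27],[0,0,0,0,0,-0.5,-0.27],[0,0,0,0,0,-0.55,-0.27],[0,0,0,0,0,-0.45,-0.25],[0,0,0,0,0,-0.357,-0.22]]'; python3 go.py .470 .0425 .006 1.588; python3 gs.py 2>&1 | tail -1; python3 - <<'E'
from gs import *
s=bot.sense();p=s["tool_pos"]
for a in(.0,-.3):cmp(bot.grab_frame("scene"),[p[0],p[1],a],[0,0])
E
```

```text
clock: 14.35
tool_pos: [0.4703, 0.0417, 0.0067]
tcp_rot: [-0.006, 1.0, -0.0, 0.0]
contact_force: [-0.2, 0.6, -0.6]
opening: 0.608
grip_force: 0.0
[0.0013, 0.0031, 0.0026, -0.0, 0.0003, -0.0075] rows>= 0.021389546688297924 0.039311537549119105
14.35 [0.4703 0.0417 0.0067] yaw 1.5821 tilt [ 0.0002 -0.    ] F [-0.18  0.61 -0.55] [ 0.02  0.61  2.17 -0.    0.36 -1.56]
pred c [312.3 221.8] slope 0.755 | meas c [np.float64(327.2), np.float64(240.7)] slope -0.0 x 325 330 [316.2 306.8 308.3 318. ]
pred c [325.3 244. ] slope -0.86 | meas c [np.float64(325.4), np.float64(242.6)] slope -0.714 x 321 330 [320.1 328.4 330.6 322.1]
pred c [322.6 245.7] slope -0.411 | meas c [np.float64(325.4), np.float64(242.6)] slope -0.714 x 321 330 [316.  327.  329.2 317.9]
```

```bash
python3 -m inch '[[0,0,0,0,0,0,-0.19],[0,-0.01,0,0,0,0,-0.19],[0,-0.03,0,0,0,0,-0.19],[0,-0.05,0,0,0,0,-0.19],[0,-0.07,0,0,0,0,-0.19],[0,-0.09,0,0,0,0,-0.19],[0,-0.11,0,0,0,0,-0.19],[0,-0.13,0,0,0,0,-0.19]]'; python3 go.py .470 -.023 .007 1.588;  python3 - <<'E'
from gs import *
s=bot.sense();p=s["tool_pos"];print(s["opening"],s["grip_force"])
for a in(.0,):cmp(bot.grab_frame("scene"),[p[0],p[1],a],[0,0])
E
```

```text
clock: 15.3
tool_pos: [0.4708, 0.0088, 0.0066]
tcp_rot: [-0.007, 1.0, 0.0, 0.0]
contact_force: [-0.1, 3.7, 2.1]
opening: 0.597
grip_force: 1.8
[0.0049, -0.1272, -0.0017, 0.0, 0.0002, -0.0038] rows>= 0.6363608559710704 0.019815370398789122
15.3 [0.4708 0.0088 0.0066] yaw 1.585 tilt [0.0001 0.    ] F [-0.14  3.69  2.12] [-0.05  0.61  2.17  0.    0.36 -1.63]
0.5973941160025004 1.8487662076950073
pred c [334.2 236.2] slope -0.859 | meas c [np.float64(334.2), np.float64(233.5)] slope -0.8 x 330 338 [329.1 337.1 339.5 331.3]
```

```bash
python3 -m inch '[[0,-0.02,0,0,0,0,-0.19],[0,-0.04,0,0,0,0,-0.19],[0,-0.06,0,0,0,0,-0.19],[0,-0.08,0,0,0,0,-0.19],[0,-0.1,0,0,0,0,-0.19],[0,-0.115,0,0,0,0,-0.19],[0,-0.125,0,0,0,0,-0.19],[0,-0.125,0,0,0,0,-0.25]]'; python3 go.py .470 -.023 .007 1.588;  python3 - <<'E'
from gs import *
s=bot.sense();p=s["tool_pos"];print(s["opening"],s["grip_force"])
for a in(.0,):cmp(bot.grab_frame("scene"),[p[0],p[1],a],[0,0])
E
```

```text
clock: 16.15
tool_pos: [0.4712, -0.0224, 0.0065]
tcp_rot: [-0.007, 1.0, -0.0, 0.0]
contact_force: [0.1, -0.3, 0.1]
opening: 0.625
grip_force: 0.0
[0.0047, -0.0025, -0.002, -0.0001, 0.0, -0.0041] rows>= 0.02843279159545126 0.021383471273435154
16.15 [ 0.4712 -0.0224  0.0065] yaw 1.5848 tilt [ 0.     -0.0001] F [ 0.14 -0.35  0.12] [-0.11  0.61  2.17 -0.    0.36 -1.7 ]
0.6254509138202873 0.0
pred c [342.4 229. ] slope -0.859 | meas c [np.float64(342.3), np.float64(226.5)] slope -1.0 x 339 346 [337.3 345.  347.5 339.6]
```

```bash
python3 -m inch '[[0,0,0,0,0,0,-1],[0,0,0,0,0,0,-1],[0,0,-0.1,0,0,0,-1],[0,0,-0.27,0,0,0,-1],[0,0,-0.28,0,0,0.19,-1],[0,0,-0.28,0,0,0.38,-1],[0,0,-0.28,0,0,0.57,-1],[0,0,-0.28,0,0,0.76,-1]]'; python3 -m inch '[[0,0,0,0,0,0.19,-1],[0,0,0,0,0,0.38,-1],[0,0,0,0,0,0.57,-1],[0,0,0,0,0,0.76,-1],[0,0,0,0,0,0.95,-1],[0,0,0,0,0,1,-1],[0,0,0,0,0,1,-1]]';python3 go.py .474 -.0238 .007 .018
```

```text
clock: 17.0
tool_pos: [0.4712, -0.0218, 0.0767]
tcp_rot: [0.29, 0.957, 0.0, 0.0]
contact_force: [-0.2, 0.3, -0.3]
opening: 0.997
grip_force: 0.0
clock: 17.7
tool_pos: [0.4711, -0.0219, 0.0765]
tcp_rot: [0.632, 0.775, -0.0, -0.0]
contact_force: [0.1, -1.0, -0.1]
opening: 1.0
grip_force: 0.0
[-0.01, 0.01, 0.2781, -0.0002, 0.0, 0.235] rows>= 1.3920768581013734 1.2308626034892511
17.7 [ 0.4711 -0.0219  0.0765] yaw 0.2025 tilt [-0.0001 -0.    ] F [ 0.08 -1.03 -0.08] [-0.11  0.48  2.13 -0.    0.53 -0.31]
```

```bash
python3 -m inch '[[-0.01,0.01,0,0,0,0.19,-1],[-0.01,0.01,0,0,0,0.235,-1],[-0.01,0.01,0.05,0,0,0.235,-1],[-0.01,0.01,0.12,0,0,0.235,-1],[-0.01,0.01,0.2,0,0,0.235,-1],[-0.01,0.01,0.26,0,0,0.235,-1],[-0.01,0.01,0.275,0,0,0.235,-1],[-0.01,0.01,0.275,0,0,0.235,-1]]';python3 go.py .512 -.0238 .007 .018
```

```text
clock: 18.5
tool_pos: [0.4737, -0.0238, 0.0075]
tcp_rot: [0.7, 0.714, -0.0, -0.0]
contact_force: [0.6, -0.2, -0.1]
opening: 1.001
grip_force: 0.0
[-0.0029, 0.1531, 0.0018, -0.0014, -0.0002, 0.0018] rows>= 0.7656686368380511 0.012098780619221214
18.5 [ 0.4737 -0.0238  0.0075] yaw 0.0194 tilt [-0.0011  0.0001] F [ 0.62 -0.16 -0.09] [-0.11  0.61  2.16 -0.    0.37 -0.13]
```

```bash
python3 -m inch '[[0,0.02,0,0,0,0,-1],[0,0.04,0,0,0,0,-1],[0,0.06,0,0,0,0,-1],[0,0.08,0,0,0,0,-1],[0,0.1,0,0,0,0,-1],[0,0.12,0,0,0,0,-1],[0,0.14,0,0,0,0,-1],[0,0.16,0,0,0,0,-1]]';python3 go.py .5215 -.0238 .007 .018; python3 trk.py .5 -.024 0
```

```text
clock: 19.3
tool_pos: [0.5144, -0.0232, 0.0078]
tcp_rot: [0.701, 0.714, -0.0, -0.0]
contact_force: [-3.4, -0.3, 3.0]
opening: 0.997
grip_force: 2.0
[-0.0031, 0.0283, 0.0031, -0.0002, -0.0, 0.0004] rows>= 0.14300054164986506 0.0023675456670515615
19.3 [ 0.5144 -0.0232  0.0078] yaw 0.0183 tilt [-0.0002  0.    ] F [-3.36 -0.3   2.96] [-0.1   0.64  2.07 -0.    0.44 -0.12]
world [0.4679 0.0134 0.1166] err 678.7 nest [np.float64(-0.1525), np.float64(0.0374), np.float64(0.0988)]
```

```bash
python3 -m inch '[[0,-0.03,0,0,0,0,-1],[0,-0.06,0,0,0,0,-1],[0,-0.06,-0.14,0,0,0,-1],[0,-0.08,-0.28,0,0,-0.1,-1],[0,-0.15,-0.3,0,0,-0.29,-0.5],[0,-0.2,-0.3,0,0,-0.48,0],[0,-0.24,-0.3,0,0,-0.67,1],[0,-0.25,-0.3,0,0,-0.86,1]]';python3 go.py .447 -.0245 .009 1.588
```

```text
clock: 20.15
tool_pos: [0.4495, -0.0242, 0.0829]
tcp_rot: [0.422, 0.907, -0.0, -0.0]
contact_force: [0.4, -0.6, 0.1]
opening: 0.326
grip_force: 0.0
[0.0055, -0.0082, 0.2955, -0.0003, -0.001, -1.1309] rows>= 1.478148231463031 5.924407194094101
20.15 [ 0.4495 -0.0242  0.0829] yaw 0.6998 tilt [-0.0008  0.0001] F [ 0.37 -0.59  0.06] [-0.12  0.44  2.18 -0.    0.52 -0.82]
```

```bash
python3 -m inch '[[0,0,0,0,0,-0.19,1],[0,0,0,0,0,-0.38,1],[0,0,0,0,0,-0.57,1],[0,0,0,0,0,-0.76,1],[0,0,0,0,0,-0.95,1],[0,0,0,0,0,-1,1],[0,0,0,0,0,-1,1]]';python3 go.py .447 -.0245 .009 1.588; python3 trk.py .4999 -.0237 0
```

```text
clock: 20.85
tool_pos: [0.4509, -0.0243, 0.0828]
tcp_rot: [0.046, 0.999, -0.0, -0.0]
contact_force: [-0.3, -0.7, 0.0]
opening: -0.001
grip_force: 0.0
[0.0154, -0.0022, 0.295, -0.0, -0.0002, -0.1379] rows>= 1.4771875197341358 0.7225578216916084
20.85 [ 0.4509 -0.0243  0.0828] yaw 1.4797 tilt [-0.0001  0.    ] F [-0.27 -0.69  0.02] [-0.12  0.45  2.17 -0.    0.52 -1.6 ]
world [ 0.495  -0.0019 -0.003 ] err 663.3 nest [np.float64(-0.1257), np.float64(0.0216), np.float64(-0.0207)]
```

```bash
python3 -m inch '[[0.015,0,0,0,0,-0.138,1],[0.015,0,0.1,0,0,-0.138,1],[0.015,0,0.2,0,0,-0.138,1],[0.015,0,0.27,0,0,-0.138,1],[0.015,0,0.295,0,0,-0.138,1],[0.015,0,0.295,0,0,-0.138,1]]';python3 go.py .447 -.0245 .009 1.588; python3 - <<'E'
from gs import *
A=bot.grab_frame("top");B=bot.grab_frame("scene");np.save("t3.npy",A);np.save("s3.npy",B)
cmp(B,[.4999,-.0237,.0],[0,0])
n,t=np.load("P.npy")
P=polyN(n)+polyT([.4999,-.0237,.018])
q=proj("scene",[[.53,-.02,.02]])[0].astype(int)-[50,60]
a=over(A,"top",P,215,145,100,130,4,"x.png");b=over(B,"scene",P,q[0],q[1],100,130,4,"y.png")
cv2.imwrite("pics/o7.png",np.hstack([a,b]));print(q)
E
```

```text
clock: 21.5
tool_pos: [0.4472, -0.0239, 0.0085]
tcp_rot: [-0.008, 1.0, 0.0, -0.001]
contact_force: [-0.5, 0.0, 0.5]
opening: 0.002
grip_force: 0.0
[0.0007, -0.0023, -0.0018, 0.0003, -0.002, -0.0019] rows>= 0.015116419912106091 0.014530888426584338
21.5 [ 0.4472 -0.0239  0.0085] yaw 1.5865 tilt [-0.0016  0.0002] F [-0.46  0.04  0.49] [-0.12  0.6   2.22 -0.    0.33 -1.71]
pred c [333.2 221.7] slope -0.826 | meas c [np.float64(316.0), np.float64(207.1)] slope -0.5 x 313 319 [328.2 336.  338.2 330.3]
[263 149]
```

View pics/o7.png

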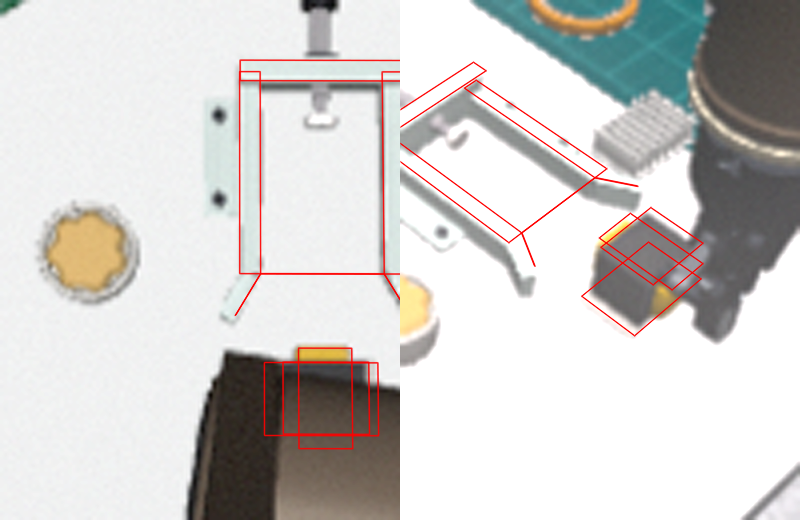

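The overlay fits well. The far gold end (top crop 297-351, row 353) lies on the drawn pose, so the transformer is square in front of the mouth at about (0.500,-0.024). Now I'll push straight in with the fingers shut, side by side on the bobbin end.

```bash
python3 -m inch '[[-0.02,-0.002,0,0,0,0,1],[-0.04,-0.002,0,0,0,0,1],[-0.06,-0.002,0,0,0,0,1],[-0.08,-0.002,0,0,0,0,1],[-0.1,-0.002,0,0,0,0,1],[-0.12,-0.002,0,0,0,0,1],[-0.14,-0.002,0,0,0,0,1],[-0.16,-0.002,0,0,0,0,1]]';python3 go.py .5 -.0235 .009 1.588; python3 - <<'E'
from gs import *
A=bot.grab_frame("top");hsv=cv2.cvtColor(A,cv2.COLOR_RGB2HSV);m=cv2.inRange(hsv,(15,110,50),(35,255,255))
s=bot.sense()["tool_pos"];P=[s[0]+.039,s[1],.018];q=proj("top",T(P,[[.028,.015,.037],[.028,-.015,.037]]));print(q.round(1))
u=q.mean(0).astype(int);k=m[u[1]-8:u[1]+14,u[0]-14:u[0]+14];ys,xs=np.nonzero(k);print(xs.min()+u[0]-14,xs.max()+u[0]-14,[ys[xs==x].min()+u[1]-8 for x in range(xs.min(),xs.max()+1) if (xs==x).any()])
E
```

```text
clock: 22.4
tool_pos: [0.4881, -0.0238, 0.009]
tcp_rot: [-0.008, 1.0, 0.0, -0.0]
contact_force: [-5.4, -0.1, 3.9]
opening: -0.0
grip_force: 2.1
[-0.0477, 0.0003, -0.0001, 0.0001, -0.0005, -0.0006] rows>= 0.23854053831617272 0.004258445925453485
22.4 [ 0.4881 -0.0238  0.009 ] yaw 1.5875 tilt [-0.0004  0.    ] F [-5.37 -0.11  3.87] [-0.11  0.62  2.13 -0.    0.4  -1.7 ]
[[289.4 218.9]
 [302.6 218.9]]Traceback (most recent call last):
  File "<stdin>", line 4, in <module>
    return umr_minimum(a, axis, None, out, keepdims, initial, where)
ValueError: zero-size array to reduction operation minimum which has no identity
```

```bash
python3 -m inch '[[-0.02,0,0,0,0,0,1],[-0.04,0,0,0,0,0,1],[-0.06,0,0,0,0,0,1],[-0.08,0,0,0,0,0,1],[-0.1,0,0,0,0,0,1],[-0.12,0,0,0,0,0,1],[-0.14,0,0,0,0,0,1],[-0.16,0,0,0,0,0,1]]';python3 go.py .56 -.0227 .009 1.588; python3 - <<'E'
from gs import *
s=bot.sense()["tool_pos"]
np.save("s4.npy",bot.grab_frame("scene"));cmp(np.load("s4.npy"),[s[0]+.039,s[1],.018],[0,0])
E
```

```text
clock: 23.25
tool_pos: [0.5283, -0.0231, 0.0091]
tcp_rot: [-0.008, 1.0, -0.0, 0.0]
contact_force: [-1.1, -0.2, -0.7]
opening: 0.003
grip_force: 0.8
[-0.1269, -0.0003, 0.0002, -0.0, 0.0, -0.0006] rows>= 0.6343083790109414 0.0032972045211077422
23.25 [ 0.5283 -0.0231  0.0091] yaw 1.5875 tilt [ 0. -0.] F [-1.05 -0.22 -0.74] [-0.1   0.65  2.04 -0.    0.46 -1.69]
pred c [312.  206.3] slope -0.791 | meas c [np.float64(296.4), np.float64(192.5)] slope -1.0 x 293 299 [307.4 315.1 316.7 308.9]
```

```bash
python3 -m inch '[[-0.016,0,0,0,0,0,1],[-0.032,0,0,0,0,0,1],[-0.048,0,0,0,0,0,1],[-0.064,0,0,0,0,0,1],[-0.08,0,0,0,0,0,1],[-0.096,0,0,0,0,0,1],[-0.112,0,0,0,0,0,1],[-0.12,0,0,0,0,0,1]]';python3 go.py .58 -.0224 .009 1.588; python3 -c "
from plant import bot
s=bot.sense();print(s['contact_force'],s['moment'])"
```

```text
clock: 24.1
tool_pos: [0.5584, -0.0226, 0.0091]
tcp_rot: [-0.008, 1.0, -0.0, 0.0]
contact_force: [-1.6, -0.6, 0.2]
opening: 0.003
grip_force: 0.8
[-0.0863, -0.0005, 0.0003, -0.0001, 0.0005, -0.0006] rows>= 0.4312806280992412 0.004116756105198998
24.1 [ 0.5584 -0.0226  0.0091] yaw 1.5875 tilt [ 0.0004 -0.    ] F [-1.58 -0.64  0.16] [-0.09  0.67  1.97  0.    0.51 -1.68]
[-1.57780755 -0.64242228  0.15797753] [-0.05255906  0.31480687  0.04544328]
```

```bash
python3 -m inch '[[-0.012,0,0,0,0,0,1],[-0.024,0,0,0,0,0,1],[-0.035,0,0,0,0,0,1],[-0.045,0,0,0,0,0,1],[-0.054,0,0,0,0,0,1],[-0.062,0,0,0,0,0,1],[-0.07,0,0,0,0,0,1],[-0.076,0,0,0,0,0,1]]';python3 go.py .584 -.0224 .009 1.588
```

```text
clock: 24.9
tool_pos: [0.577, -0.0223, 0.0091]
tcp_rot: [-0.008, 1.0, -0.0, 0.0]
contact_force: [-2.0, -0.5, -0.8]
opening: -0.0
grip_force: 0.9
[-0.0278, -0.0008, 0.0002, -0.0, 0.0001, -0.0006] rows>= 0.13905469515474983 0.003223503802191979
24.9 [ 0.577  -0.0223  0.0091] yaw 1.5875 tilt [ 0.0001 -0.    ] F [-2.02 -0.53 -0.84] [-0.09  0.68  1.92 -0.    0.54 -1.68]
```

```bash
cat > chk.py <<'E'
import sys
from plant import bot
s=bot.sense();print(s["clock"],s["tool_pos"].round(4),s["contact_force"].round(1),flush=True);sys.exit(s["contact_force"][0]<-6)
E
python3 -m inch '[[-0.004,0,0,0,0,0,1],[-0.008,0,0,0,0,0,1],[-0.008,0,0,0,0,0,1]]' >/dev/null; python3 chk.py && python3 -m inch '[[-0.004,0,0,0,0,0,1],[-0.006,0,0,0,0,0,1],[-0.006,0,0,0,0,0,1]]' >/dev/null; python3 chk.py && python3 -m inch '[[-0.004,0,0,0,0,0,1],[-0.006,0,0,0,0,0,1],[-0.006,0,0,0,0,0,1]]'>/dev/null; python3 chk.py && python3 -m inch '[[-0.004,0,0,0,0,0,1],[-0.006,0,0,0,0,0,1],[-0.006,0,0,0,0,0,1]]'>/dev/null; python3 chk.py
```

```text
25.2 [ 0.579  -0.0223  0.009 ] [-0.8 -0.8 -0.4]
25.2 [ 0.579  -0.0223  0.009 ] [-0.8 -0.8 -0.4]
25.2 [ 0.579  -0.0223  0.009 ] [-0.8 -0.8 -0.4]
25.2 [ 0.579  -0.0223  0.009 ] [-0.8 -0.8 -0.4]False
False
False
False
```

```bash
sed -i 's/sys.exit(\(.*\))$/sys.exit(int(\1))/' chk.py
python3 -m inch '[[-0.004,0,0,0,0,0,1],[-0.006,0,0,0,0,0,1],[-0.006,0,0,0,0,0,1]]' >/dev/null; python3 chk.py && python3 -m inch '[[-0.004,0,0,0,0,0,1],[-0.006,0,0,0,0,0,1],[-0.006,0,0,0,0,0,1]]' >/dev/null && python3 chk.py && python3 -m inch '[[-0.004,0,0,0,0,0,1],[-0.006,0,0,0,0,0,1],[-0.006,0,0,0,0,0,1]]'>/dev/null && python3 chk.py && python3 -m inch '[[-0.004,0,0,0,0,0,1],[-0.006,0,0,0,0,0,1],[-0.006,0,0,0,0,0,1]]'>/dev/null && python3 chk.py
```

```text
25.5 [ 0.5805 -0.0223  0.0091] [-0.7 -0.9 -0.2]
25.8 [ 0.5821 -0.0223  0.0091] [-1.9  0.5 -0.4]
26.1 [ 0.5836 -0.0222  0.0091] [-1.8  0.1  0.1]
26.4 [ 0.585  -0.0222  0.0091] [-1.2 -0.2  0.6]
```

```bash

python3 -m inch '[[-0.004,0,0,0,0,0,1],[-0.006,0,0,0,0,0,1],[-0.006,0,0,0,0,0,1]]' >/dev/null; python3 chk.py && python3 -m inch '[[-0.004,0,0,0,0,0,1],[-0.006,0,0,0,0,0,1],[-0.006,0,0,0,0,0,1]]' >/dev/null && python3 chk.py && python3 -m inch '[[-0.004,0,0,0,0,0,1],[-0.006,0,0,0,0,0,1],[-0.006,0,0,0,0,0,1]]'>/dev/null && python3 chk.py && python3 -m inch '[[-0.004,0,0,0,0,0,1],[-0.006,0,0,0,0,0,1],[-0.006,0,0,0,0,0,1]]'>/dev/null && python3 chk.py
```

```text
26.7 [ 0.5866 -0.0222  0.0091] [-1.6  0.4  1.1]
27.0 [ 0.5881 -0.0221  0.009 ] [-0.7  0.1  0.4]
27.3 [ 0.5895 -0.0221  0.009 ] [-2.4  0.4  1.3]
27.6 [ 0.5897 -0.0221  0.009 ] [-9.  -0.3  7.1]
```

```bash
python3 -c "
from plant import bot
s=bot.sense();print(s['contact_force'],s['opening'],s['grip_force'],s['moment'])"
python3 -m inch '[[-0.001,0,0,0,0,0,1],[-0.002,0,0,0,0,0,1],[-0.002,0,0,0,0,0,1]]' >/dev/null; python3 chk.py; python3 go.py .59 -.022 .009 1.588 | tail -1
```

```text
[-9.02083334 -0.25850419  7.08173204] 0.001936225415799824 4.313558042049408 [-0.11615061  1.24494382 -0.01952182]
27.9 [ 0.5897 -0.0221  0.0089] [-10.1  -0.9   8.6]
27.9 [ 0.5897 -0.0221  0.0089] yaw 1.5876 tilt [-0.0029  0.0001] F [-10.06  -0.93   8.64] [-0.09  0.7   1.89 -0.    0.56 -1.68]
```

```bash
python3 -m inch '[[-0.002,0,0,0,0,0,1],[-0.004,0,0,0,0,0,1],[-0.004,0,0,0,0,0,1],[-0.004,0,0,0,0,0,1],[-0.004,0,0,0,0,0,1]]' >/dev/null; python3 chk.py; python3 - <<'E'
from plant import bot
import numpy as np
from go import R
A=bot.sense();print(A["tool_pos"],R.from_quat(A["tcp_rot"]).as_matrix()[:,2].round(4),A["grip_force"],A["opening"],A["moment"])
E
```

```text
28.4 [ 0.59   -0.022   0.0089] [-13.7  -0.9  11.6]
[ 0.5899762  -0.02199881  0.00885164] [-4.2e-03  2.0e-04 -1.0e+00] 7.14221678674221 -0.0036912821573302948 [-0.21316165  2.04294113 -0.03800515]
```

```bash
python3 -m inch '[[0,0,-0.001,0,0,0,1],[0,0,-0.002,0,0,0,1],[0,0,-0.002,0,0,0,1]]' >/dev/null; python3 chk.py; python3 -m inch '[[0,0,-0.001,0,0,0,1],[0,0,-0.002,0,0,0,1],[0,0,-0.002,0,0,0,1]]' >/dev/null; python3 chk.py
```

```text
28.7 [ 0.5902 -0.022   0.009 ] [-10.6  -1.    2.1]
29.0 [ 0.5904 -0.022   0.0094] [-9.8 -0.6 -2.3]
```

```bash
python3 -m inch '[[-0.002,0,0,0,0,0,1],[-0.004,0,0,0,0,0,1],[-0.004,0,0,0,0,0,1]]' >/dev/null; python3 chk.py
```

```text
29.3 [ 0.5906 -0.0219  0.0092] [-12.2  -2.2   0.5]
```

```bash
python3 -m inch '[[-0.002,0,0,0,0,0,1],[-0.002,0,0,0,0,0,1]]' >/dev/null; python3 chk.py; python3 -m inch '[[0,0,0,0,0,0,1],[0,0,0,0,0,0,1],[0,0,0,0,0,0,1],[0,0,0,0,0,0,1],[0,0,0,0,0,0,1],[0,0,0,0,0,0,1]]'>/dev/null; python3 chk.py;python3 -m inch '[[0,0,0,0,0,0,1],[0,0,0,0,0,0,1],[0,0,0,0,0,0,1],[0,0,0,0,0,0,1],[0,0,0,0,0,0,1],[0,0,0,0,0,0,1]]'>/dev/null; python3 chk.py
```

```text
29.5 [ 0.5907 -0.0219  0.0092] [-14.1  -1.1   1.3]
30.1 [ 0.5907 -0.0219  0.0092] [-13.4  -1.5   0.4]
30.7 [ 0.5907 -0.0219  0.0092] [-14.1  -1.6   1.8]
```

```bash
python3 -m inch '[[0.004,0,0,0,0,0,1],[0.01,0,0,0,0,0,1],[0.03,0,0,0,0,0,1],[0.08,0,0,0,0,0,1],[0.16,0,0,0,0,0,1],[0.28,0,-0.05,0,0,0,1],[0.4,0,-0.15,0,0,0,1],[0.5,0,-0.3,0,0,0,1]]'; python3 -m inch '[[0.05,0,-0.1,0,0,0,1],[0.05,0,-0.2,0,0,0,1],[0.05,0,-0.2,0,0,0,1]]'; python3 - <<'E'
from trk import *
im=bot.grab_frame("top");np.save("t5.npy",im);n=np.load("P.npy")[0]
u=proj("top",[[.629,-.021,.03]])[0].astype(int)
g=im.max(2)
for r in range(u[1]-24,u[1]+16,1):print(r," ".join("%3d"%v for v in g[r,u[0]-22:u[0]+23]))
print(u)
E
```

```text
clock: 31.5
tool_pos: [0.4654, -0.0239, 0.0845]
tcp_rot: [-0.008, 1.0, 0.0, -0.002]
contact_force: [1.0, -0.5, 1.2]
opening: -0.001
grip_force: 0.0
clock: 31.8
tool_pos: [0.4574, -0.0245, 0.1379]
tcp_rot: [-0.008, 1.0, -0.0, 0.003]
contact_force: [-0.2, 0.2, -0.6]
opening: -0.002
grip_force: 0.0
163 160 141 165 161 161 160 160 161 160 160 160 159 159 158 161 159 160 160 161 158 158 160 158 157 156 157 156 156 159 158 156 156 157 156 156 158 157 156 157 156 156 157 150 133 166
164 158 139 152 166 165 165 164 164 164 165 165 163 162 163 162 163 161 163 162 163 163 162 163 162 162 161 160 161 161 160 160 160 162 163 165 166 166 165 164 167 165 164 158 133 163
165 159 130 111 114 113 113 115 115 115 113 114 113 113 115 114 113 113 112 113 111 116 117 118 116 115 112 114 112 112 111 111 111 112 112 115 116 115 117 117 114 115 120 137 154 164
166 157 139 141 133 134 136 124  65  67  64  64  66  64  64  66  65  64  66  63  73 101 101 105  99  74  62  64  63  65  63  63  62  63  62  63  61  66  93 135 134 134 138 152 163 165
167 158 143 164 157 157 159 147  99  99 101  99  98  99  99  97  99
[... 5866 characters left out ...]
50 150 152 150 141  94 102 122 117 126 125 125 127 125 125 124 122 111 127 146 151 150 149 150 152 153 149 107 163 155 157 156 150 127 160
200 163 166 163 155 157 158 157 161 164 163 163 164 165 164 159 131  78  90  90  91  91  91  89  90  90  88  94 116 148 164 164 162 163 164 164 163 151 108 162 155 156 156 156 153 164
201 164 159 148 155 156 157 160 161 163 163 164 162 163 164 165 160 139 139 141 143 140 141 141 142 141 141 142 150 166 164 161 163 163 163 163 166 150 108 162 154 156 157 160 158 164
202 163 158 140 156 154 156 159 163 163 164 163 165 164 164 163 164 162 164 166 164 163 163 163 165 164 165 163 164 163 161 164 165 162 162 163 164 151 108 163 155 155 157 159 160 164
[295 187]
```

```bash
python3 -c "
from plant import bot
print(bot.job_done())"
```

```text
the job is handed in; nothing more can be done
None
```

The transformer was pushed round the obstacles and pressed against the sprung stop for about 1.2 s at 13 to 14 N wrist force (roughly 12 N at the stop). It now rests square in the nest with the arm clear and the job handed in at 31.8 s, though it twisted clockwise twice on the way and I turned it back between the open fingers without clamping.

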